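Hold a spring clip gaping around the dish card's edge

ROBOT

A 7-joint arm with a two-finger parallel gripper is mounted at the origin on the work surface. World frame = base frame: x ahead of the robot, y to its left, z up, the work surface at z = 0. Lengths are in m, angles in rad, forces in N, time in s.
With the tool pointing down it reaches from about 0.425 to 0.925 m from the base axis. Payload 6.8 kg.
Tool frame: the origin (TCP) lies between the finger pads; the fingertips stand 14 mm ahead of it and the grasp point (between the pads) lies 5 mm behind it; z points along the fingers, y is the line along which they close (so a half turn about z gives the same grasp; the last joint's range is limited). The gripper opens to 85 mm and grips with 20 to 120 N. Pads are 22 mm wide; open, the fingers measure 114 mm over their backs; the gripper's body (76 mm by 85 mm) begins 54 mm behind the grasp point. The pads swing forward as they close: fully open they stand 13 mm farther back than shut.
Start: joints at [-1.249, 0.477, 0.022, 1.555, -0.011, 1.109, -0.083], TCP at [0.281, 0.614, 0.21] pointing down, gripper open.
Joint ranges: [-2.96, 2.96], [-0.34, 2.1], [-1.41, 1.46], [0.24, 2.44], [-1.37, 4.51], [0.17, 1.92], [-2.96, 2.96]. Speed limits (rad/s): [2.39, 2.39, 3.14, 3.14, 3.14, 3.14, 3.14].

INTERFACE

Orientations are given as a rotation vector (axis times angle).
In Python, from bench import r, eyes, ticket gives the robot as it stands. The module is installed in compiled form; this text tells all that it offers.
- The arm moves only by the tool arm_command, never from a script. Its argument "plan" is text: rows parted by semicolons, each of 4 numbers parted by spaces: the shift along the tool's x, y, z in m, then the turn about the tool's z in degrees. In form: tx ty tz yaw; .... A call has 1 to 20 rows; each row shifts and turns the commanded pose from where the row before left it, along the tool's axes as they then stand; what a row does not reach is not made up. A row lasts 1/8 s, in which the tool goes at most 62.5 mm and 10.7 degrees, less where a joint would pass 70% of its speed; a pose out of reach is approached as far as the arm can. A call is refused whole if a number of a shift passes 0.0625 or a number of a turn 10.7, either way. A call with a gripper value outside its range is refused whole. "hand" is the closure, from -1 (fully open) to 1 (shut), set as the call begins (left out, the last holds). The fingers move at their own pace and stop on an object; "grip_force" is the grip in N (left out, the last holds). Time passes only in rows, so rows that do not move let the fingers close. It gives the time, the measured TCP pose, the force, the opening and the grip force at its end, in the units of the state.
- r.get_obs(): the state, without advancing time (a new reading comes with each control period).
- eyes.grab_frame(name): name is "side" or "top" or "wrist"; returns (picture, depth): 420x560x3 uint8, red, green, blue; 420x560 float32, m along the optical axis (not along the pixel's ray), 0 where there is no reading.
- eyes.calibration(name): a dict with "fov_y" (degrees; the focal length in pixels is half the picture's height over the tangent of half this angle, whatever the lens; pixels are square), "cx", "cy" (the principal point, pixels), "origin" and "attitude" of the camera in the world; the wrist camera has in their place "tool_from_camera" (4x4, takes a point from camera to tool coordinates, whose origin is the TCP and whose axes are the flange's). Camera axes: x right, y up, looking along -z (the intrinsics and any distortion apply to the point x, -y, -z); pixel columns grow to the right and rows downward; lengths in m; the calibration is good to about 2 mm. A picture is of the moment at which its call begins: read the wrist's pose just before it. calibration takes no time and is no camera call.
- ticket.hand_in(): hands the job in; it is judged then, once.
The state is a dict: "clock": time; "joints": joint angles; "qvel": joint speeds; "tau": joint torques, N m; "tcp_pos": TCP position; "orientation": TCP orientation; "contact_force": force on the tool from outside, world axes, zero at the start; "moment": the same for the moment, N m; "grip_width": finger opening in m; "gripper_force": force on a finger pad.
Only numpy, scipy, OpenCV 4.12 (cv2) and the standard library are available. Lean on these libraries where they do the work, as an engineer would, in place of code of your own. Each camera call takes 0.05 s, during which the arm holds its last target. There are 200 camera calls.

TASK

A helper is about to slip an allergen tag in beside the tall dish card and needs its clip ready: pinch the handles of the large spring clip so its jaws let go of the rack's strip, lift it off, and bring it upright, jaws down, over the top edge of the tall card, near the middle of the edge, with the edge about halfway up between the jaws. Finish while holding it there, squeezed wide open and astride the card without touching it; do not let go. Do not push the card stands about or disturb the other things on the counter.

Things in the scene. Friction and masses are not known exactly. Their poses are not given: they have to be found in the camera images.
- clip: Large wooden spring clip, like a big clothes peg, 24 mm wide, 102 mm tall, 80 g, parked upright astride the rack's strip, jaws down, handles up. Origin: centre of its hinge barrel; z up; x is the direction in which handles are squeezed and jaws spread; y along the hinge. Jaws reach 58 mm below the origin; a stop block 10 mm wide in x ends 22 mm below it: a card edge goes in no higher.
- clip_handles (a point): point midway between the two flat handles, 36 mm above the clip's origin; axes as the clip's. At rest the handles lean outwards: outer tips 54 mm apart, 44 mm above the origin. Squeezed to the stop they are upright and parallel, outer faces 22 mm apart, from 4 to 50 mm above the origin.
- jaw_a (a joint): opening of the jaw on the clip's +x side, rad: 0 clamped on the rack's strip, -0.05 fully shut, 0.34 squeezed to the stop (jaw tips then about 43 mm apart inside). Spring: about 6 N on each handle starts to open it, about 9 N holds it at the stop; 20 to 30 N is a safe grip.
- jaw_b (a joint): the same for the jaw on the -x side; a gear keeps both equal.
- clip_mouth (a point): point midway between the jaw tips, 58 mm below the clip's origin along its z; axes as the clip's.
- rack: Fixed steel clip rack: foot 80 x 250 x 8 mm with an upright strip 6 mm thick, 240 mm long along its y, top edge 70 mm above the counter. Origin under the middle of the foot. The clip straddles the strip, its squeeze direction (x) along the rack's x, its stop block resting on the strip's top; jaws overlap the strip by 36 mm.
- small_clip: Little wooden clip, 14 mm wide, about 50 mm tall, on the same strip, towards its +y end, at least 60 mm along the strip from the large one; fixed; leave it alone. Origin at its hinge.
- tall_card: Tall white dish card, 90 mm wide, 4 mm thick, standing upright in a black weighted foot (50 x 72 x 14 mm); top edge 150 mm above the counter. It is loose, 0.5 kg. Origin under the middle of the foot; y along the card's edge, x square to its face.
- tall_card_edge (a point): middle of the tall card's top edge, 150 mm above the counter; axes as the card's.
- short_card: Short wide white dish card, 120 mm wide, top 80 mm above the counter, foot 50 x 96 mm; not the one to use; it may stand to the left or right of the tall one. Origin under the foot.
- bowl: White bowl, 90 mm across, 45 mm high, bystander. Origin at its underside.
- mug: White mug, 76 mm across, 90 mm high, handle to its +y, bystander. Origin at its underside.
- shaker: Clear shaker jar, 42 mm across, 85 mm high, bystander. Origin at its underside.
- squeeze_bottle: Clear bottle, 56 mm across, 150 mm high, bystander. Origin at its underside.
- spoon: Serving spoon lying on the counter, 240 mm long along its x, bystander.
- dispenser: Fixed steel napkin dispenser, 100 x 130 x 110 mm high, bystander. Origin under its middle.

How it is judged:
On the way:
1. the clip, spread by the fingers, is lifted clear off the rack's strip (z of clip in the frame of rack above 0.135 m and contact force between clip and rack below 0.1 N and contact force between clip and the fingers above 2 N and value of joint jaw_a above 0.12 rad), for 0.1 s.
At the end, for the whole second after the job is handed in: In the fingers (over 2 N), still: jaws spread over 0.22 rad, upright and square to the card within 0.25 rad, mouth within 12 mm of the card's plane and 25 mm of mid-edge, edge 10 mm or more inside, not touching the card; tall card upright, within 20 mm of its start (value of joint each of jaw_a, jaw_b above 0.22 rad and x of clip_mouth in the frame of tall_card_edge between -0.012 and 0.012 m and y of clip_mouth in the frame of tall_card_edge between -0.025 and 0.025 m and z of clip_mouth in the frame of tall_card_edge below -0.01 m and z of clip in the frame of tall_card_edge above 0 m and angle between the x axis of clip and the x axis of tall_card, either way round below 0.25 rad and angle between clip's own z axis and vertical below 0.25 rad and contact force between clip and the fingers above 2 N and contact force between clip and tall_card below 0.3 N and linear speed of clip below 0.03 m/s and angle between tall_card's own z axis and vertical below 0.05 rad and distance of tall_card from where it was at the start of the episode below 0.02 m); the arm keeps its last pose, push and grip.
It fails at once if the tall card is pushed more than 25 mm or tipped (distance of tall_card from where it was at the start of the episode above 0.025 m or angle between tall_card's own z axis and vertical above 0.2 rad).
It fails at once if the clip presses hard on the tall card (over 12 N) (contact force between clip and tall_card above 12 N).
It fails at once if a bystander is moved more than 30 mm (distance of any of bowl, mug, shaker, squeeze_bottle, spoon, short_card from where it was at the start of the episode above 0.03 m).
It also fails if it takes over 38 s, if anything falls off the work surface, if the arm or the gripper's body presses on something with over 40 N, if the wrist force passes 120 N, or if a joint passes its speed limit or range.

## Working session

There is one attempt and no reset: what is moved stays moved. The work goes in short steps, Python scripts to look and compute and a tool call to move; the robot and the scene stay as the last step left them, time stands still between calls to the robot, and variables do not carry over. Pictures are saved under pics/ and viewed, at most 10 in all, crops included, and the job is handed in when it is done.

Besides the shell and the picture viewer there is one more tool, called after "Request:" by a JSON object that holds its "name" and its "arguments", one argument or row to a line. arm_command: Moves the arm, as the interface text tells. Its arguments: {"type":"object","properties":{"plan":{"type":"string"},"hand":{"type":"number"},"grip_force":{"type":"number"}},"required":["plan"]}

```bash
mkdir -p pics
cat > h.py <<'E'
import numpy as np, cv2, sys
from bench import r, eyes, ticket
from scipy.spatial.transform import Rotation as R
def cal(n):
    c=eyes.calibration(n); return c
def att(c):
    a=np.array(c['attitude'],float)
    return a if a.shape==(3,3) else (R.from_rotvec(a).as_matrix() if a.size==3 else R.from_quat(a).as_matrix())
E
python3 - <<'E'
from h import *
print(r.get_obs())
for n in ("side","top","wrist"):
    print(n,eyes.calibration(n))
    p,d=eyes.grab_frame(n); cv2.imwrite(f'pics/{n}0.png',p[:,:,::-1]); np.savez(f'pics/{n}0.npz',p=p,d=d)
E
```

```text
{'clock': 0.0, 'joints': array([-1.24911307,  0.47775761,  0.02233106,  1.5564424 , -0.01148446,
        1.10927811, -0.08311347]), 'qvel': array([ 0.0003331 ,  0.0020273 ,  0.00046313, -0.00054788,  0.00146371,
       -0.00105454,  0.00013002]), 'tau': array([-3.75887266e-04, -5.96450686e+01,  1.60778034e+00, -2.81188899e+01,
        1.24174193e-02,  9.42336774e-03, -1.88299475e-05]), 'tcp_pos': array([0.28101271, 0.61304685, 0.20925788]), 'orientation': array([-6.69832047e-01, -3.06910863e+00,  2.73483169e-03]), 'contact_force': array([-0.02963743,  0.60145479,  0.07305953]), 'moment': array([0.00220664, 0.02453452, 0.05923217]), 'gripper_force': 0.0, 'grip_width': 0.08536653469956332}
side {'fov_y': 57.356711882098516, 'cx': 272.7086891057531, 'cy': 208.7813259077943, 'origin': array([0.45820609, 0.73915478, 0.75755588]), 'attitude': array([ 0.08135681, -1.31493127, -2.76718541])}
top {'fov_y': 54.96889880098966, 'cx': 282.2027652230869, 'cy': 208.24543532713508, 'origin': array([ 0.34687675, -0.055388  ,  1.20890603]), 'attitude': array([ 0.15416431, -0.14227147, -1.59510108])}
wrist {'fov_y': 66.8605977739017, 'cx': 284.8306491027597, 'cy': 208.97255779394814, 'tool_from_camera': array([[-5.86881682e-05,  9.59901311e-01,  2.80338135e-01,
         7.09901095e-02],
       [ 9.99998589e-01, -4.14360327e-04,  1.62815204e-03,
        -5.85051515e-04],
       [ 1.67902628e-03,  2.80337835e-01, -9.59899932e-01,
        -1.64011402e-01],
       [ 0.00000000e+00,  0.00000000e+00,  0.00000000e+00,
         1.00000000e+00]])}
```

View pics/top0.png

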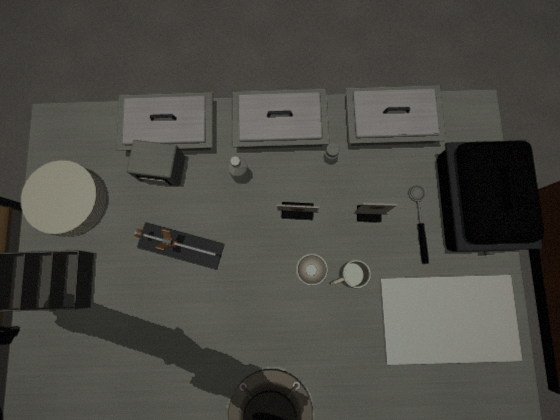

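View pics/side0.png

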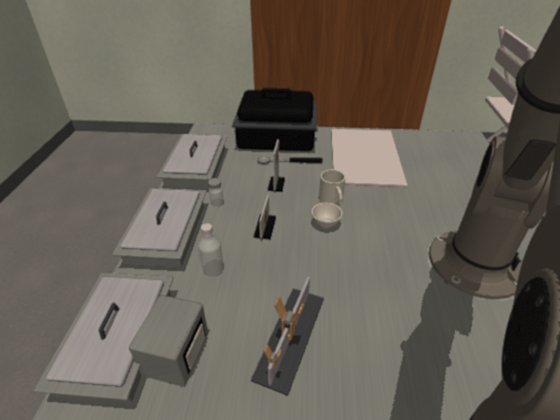

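The top view shows the rack at about (180,245) with the large clip at about (167,238) and the small clip at about (138,232). The cards are at (298,210) and (375,212). In the side view the farther card, (276,165), looks taller, so it is the right one in the top view. Next I measure by depth.

```bash
cat >> h.py <<'E'
def cloud(n,p,d,T=None):
    c=eyes.calibration(n); f=210/np.tan(np.radians(c['fov_y'])/2)
    v,u=np.mgrid[0:420,0:560]
    P=np.stack([(u-c['cx'])/f*d,-(v-c['cy'])/f*d,-d],-1)
    if T is None: W=P@att(c).T+c['origin']
    else: W=P@T[:3,:3].T+T[:3,3]
    W[d<=0]=np.nan
    return W
def toolT(o):
    T=np.eye(4);T[:3,:3]=R.from_rotvec(o['orientation']).as_matrix();T[:3,3]=o['tcp_pos'];return T
E
python3 - <<'E'
from h import *
for n in ("top","side"):
    z=np.load(f'pics/{n}0.npz');p,d=z['p'],z['d'];W=cloud(n,p,d)
    print(n,'table',np.nanmedian(W[250:270,250:280,2]) if n=='top' else np.nanmedian(W[280:290,400:420,2]))
    hsv=cv2.cvtColor(p,cv2.COLOR_RGB2HSV)
    X,Y,Z=W[...,0],W[...,1],W[...,2]
    wood=(hsv[...,1]>110)&(hsv[...,0]<25)&(Z>0.03)&(Z<.25)&(X>.3)&(X<.9)
    k,l,s,c=cv2.connectedComponentsWithStats(wood.astype(np.uint8))
    for i in range(1,k):
        if s[i,4]>8:
            q=W[l==i];print('wood',s[i],c[i].round(),q.mean(0).round(3),q.min(0).round(3),q.max(0).round(3))
    ob=(Z>0.03)&(Z<.25)&(X>.35)&(X<.85)&(abs(Y)<.6)
    k,l,s,c=cv2.connectedComponentsWithStats(ob.astype(np.uint8))
    for i in range(1,k):
        if s[i,4]>15:
            q=W[l==i];print('obj',s[i],q.mean(0).round(3),q.min(0).round(3),q.max(0).round(3))
z=np.load('pics/top0.npz')['p']
s=np.load('pics/side0.npz')['p']
a=cv2.resize(z[195:285,120:240],(800,600),interpolation=3)[:300*2]
b=cv2.resize(s[130:400,190:370],(400,600),interpolation=3)
a=cv2.resize(a,(400,300));c2=cv2.resize(z[185:245,265:425],(400,150+150))
cv2.imwrite('pics/m1.png',np.hstack([np.vstack([a,c2]),b])[:,:,::-1])
E
```

```text
top table -6.277612260063847e-05
wood [291 208  11   2  12] [296. 208.] [ 0.565 -0.089  0.06 ] [ 0.563 -0.104  0.04 ] [ 0.567 -0.075  0.067]
wood [539 217   4   5   9] [541. 218.] [ 0.498 -0.724  0.164] [ 0.492 -0.729  0.161] [ 0.502 -0.717  0.167]
wood [136 228   6   4  15] [139. 229.] [0.51  0.351 0.099] [0.506 0.345 0.089] [0.514 0.358 0.106]
wood [162 229  16  13  70] [168. 235.] [0.491 0.266 0.111] [0.481 0.255 0.034] [0.504 0.278 0.14 ]
wood [541 230   4   9  14] [543. 234.] [ 0.457 -0.723  0.162] [ 0.448 -0.727  0.155] [ 0.468 -0.716  0.167]
wood [133 235   7   3  14] [136. 236.] [0.493 0.357 0.098] [0.488 0.351 0.086] [0.497 0.364 0.107]
wood [156 243  20   7  72] [164. 246.] [0.462 0.275 0.107] [0.45  0.264 0.042] [0.471 0.289 0.138]
obj [ 347  107   99   37 3011] [ 0.804 -0.398  0.065] [ 0.757 -0.545  0.048] [ 0.85  -0.255  0.098]
obj [ 233  111  107   51 3180] [ 0.798 -0.061  0.065] [ 0.71  -0.221  0.031] [0.85  0.093 0.1  ]
obj [ 117  115   96   70 4661] [0.762 0.299 0.08 ] [0.654 0.155 0.03 ] [0.85  0.445 0.117]
obj [ 438  142   59  110 5203] [ 0.569 -0.55   0.133] [ 0.4
[... 1582 characters left out ...]
[ 0.428 -0.6    0.03 ] [ 0.737 -0.262  0.176]
obj [ 184  135   43   65 1560] [ 0.793 -0.338  0.065] [ 0.715 -0.547  0.03 ] [ 0.85  -0.18   0.099]
obj [311 169  31  56 935] [ 0.384 -0.202  0.058] [ 0.35  -0.289  0.03 ] [ 0.437 -0.083  0.094]
obj [ 147  189   59   72 2442] [ 0.805 -0.023  0.065] [ 0.761 -0.197  0.03 ] [0.85  0.096 0.098]
obj [259 194  10  41 185] [ 0.57  -0.087  0.062] [ 0.564 -0.155  0.03 ] [ 0.578 -0.034  0.084]
obj [198 223  25  47 812] [0.684 0.09  0.092] [0.661 0.059 0.03 ] [0.715 0.105 0.154]
obj [  80  275  127  125 9439] [0.76  0.332 0.081] [0.657 0.154 0.03 ] [0.85  0.445 0.115]
obj [ 264  277   46  102 1148] [0.484 0.285 0.08 ] [0.438 0.143 0.03 ] [0.52  0.374 0.139]
```

View pics/m1.png

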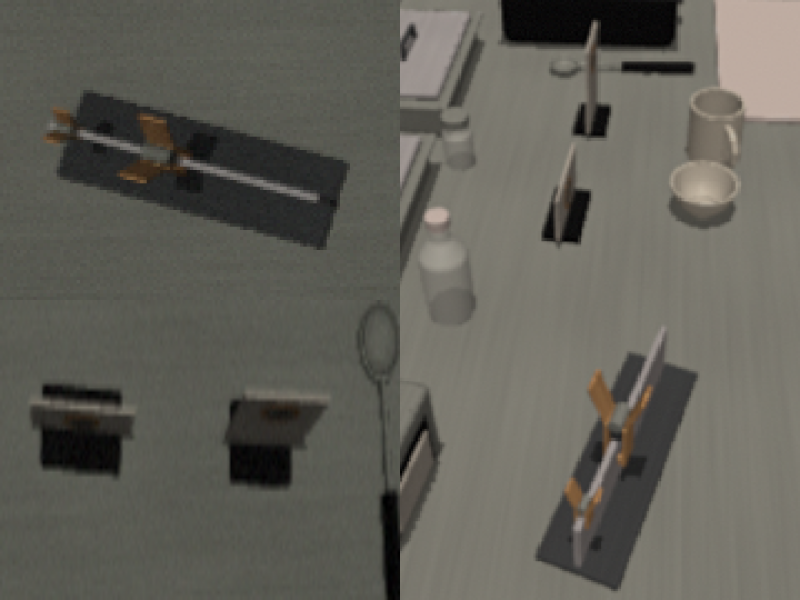

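The mosaic confirms that the tall card is the right one in the top view, near (0.55,-0.31). The clip is at about (0.48,0.27) on the rack. Next I fit the axes.

Run:
```python
from h import *
z=np.load('pics/top0.npz');p,d=z['p'],z['d'];W=cloud('top',p,d);X,Y,Z=W[...,0],W[...,1],W[...,2]
def line(m,t):
    q=W[m][:,:2]; vx,vy,x,y=cv2.fitLine(q.astype(np.float32),cv2.DIST_HUBER,0,.01,.01).ravel()
    print(t,len(q),'dir',np.degrees(np.arctan2(vx*np.sign(vy),vy*np.sign(vy))).round(1),'deg from +y toward +x','pt',x,y,'mid',(q.min(0)+q.max(0))/2,'med z',np.median(W[m][:,2]))
line((Z>.06)&(Z<.08)&(X>.42)&(X<.53)&(Y>.13)&(Y<.24),'strip')
line((Z>.143)&(Z<.157)&(X>.53)&(X<.57)&(Y>-.37)&(Y<-.25),'tallL')
line((Z>.07)&(Z<.09)&(X>.54)&(X<.59)&(Y>-.16)&(Y<-.03),'shortL')
o=r.get_obs();print(toolT(o).round(4))
```

```text
strip 81 dir 16.9 deg from +y toward +x pt 0.4519593 0.19142425 mid [0.45238968 0.19112515] med z 0.07018858908368197
tallL 65 dir 3.3 deg from +y toward +x pt 0.5502237 -0.33046597 mid [ 0.5518783  -0.31029087] med z 0.14927100433742968
shortL 82 dir 4.2 deg from +y toward +x pt 0.56618506 -0.09393605 mid [ 0.56609566 -0.09370026] med z 0.07864926962438612
[[-9.090e-01  4.167e-01 -5.000e-04  2.811e-01]
 [ 4.167e-01  9.090e-01 -1.300e-03  6.132e-01]
 [-1.000e-04 -1.400e-03 -1.000e+00  2.094e-01]
 [ 0.000e+00  0.000e+00  0.000e+00  1.000e+00]]
```

Request:
{"name": "arm_command", "arguments": {
  "plan": "-0.02 -0.0144 -0.01 0;-0.02 -0.0144 -0.01 0;-0.02 -0.0144 -0.01 0;-0.02 -0.0144 -0.01 0;-0.03 -0.0216 0 0;-0.03 -0.0216 0 0;-0.03 -0.0216 0 0;-0.03 -0.0216 0 0;-0.03 -0.0216 0 0;-0.03 -0.0216 0 0;-0.03 -0.0216 0 0;-0.03 -0.0216 0 0",
  "hand": -1
}}

```text
clock: 1.65
tcp_pos: [0.4768, 0.2686, 0.2509]
orientation: [0.671, 3.069, 0.001]
contact_force: [0.7, 0.2, -0.2]
grip_width: 0.0857
gripper_force: 0.0
```

Request:
{"name": "arm_command", "arguments": {
  "plan": "0 0 0 10.3;0 0 0 10.3;0 0 0 10.3;0 0 0 10.3;0 0 0 10.3;0 0 0 10.3;0 0 0 10.3;0 0 0 10.3;0 0 0 0;0 0 0 0"
}}

```text
clock: 2.9
tcp_pos: [0.4762, 0.2704, 0.2505]
orientation: [-2.523, -1.872, -0.001]
contact_force: [-0.4, -0.0, -0.2]
grip_width: 0.0855
gripper_force: 0.0
```

```bash
cat > look.py <<'E'
from h import *
t=sys.argv[1]
o=r.get_obs();p,d=eyes.grab_frame('wrist');T=toolT(o)
cv2.imwrite(f'pics/{t}.png',p[:,:,::-1])
W=cloud('wrist',p,d,T@eyes.calibration('wrist')['tool_from_camera'])
np.savez(f'pics/{t}.npz',p=p,d=d,T=T,W=W)
print(o['clock'],T.round(4),o['joints'].round(2))
hsv=cv2.cvtColor(p,cv2.COLOR_RGB2HSV);Z=W[...,2]
wood=(hsv[...,1]>100)&(hsv[...,0]<25)&(Z>0.03)
k,l,s,c=cv2.connectedComponentsWithStats(wood.astype(np.uint8))
for i in range(1,k):
    if s[i,4]>150:
        q=W[l==i];print('wood',s[i],q.mean(0).round(4),q.min(0).round(3),q.max(0).round(3))
E
python3 look.py w1
```

```text
2.9 [[ 2.898e-01  9.571e-01  2.000e-04  4.762e-01]
 [ 9.571e-01 -2.898e-01  5.000e-04  2.704e-01]
 [ 5.000e-04  0.000e+00 -1.000e+00  2.505e-01]
 [ 0.000e+00  0.000e+00  0.000e+00  1.000e+00]] [-0.95  0.23  0.38  1.84 -0.1   1.09 -0.83]
wood [270  88  11  17 163] [0.4929 0.3571 0.0974] [0.487 0.35  0.085] [0.499 0.365 0.106]
wood [291  88  10  17 151] [0.5114 0.3514 0.0981] [0.506 0.345 0.087] [0.517 0.358 0.107]
wood [256 166  26  41 584] [0.462  0.2786 0.1144] [0.45  0.264 0.044] [0.476 0.291 0.138]
wood [290 166  25  41 579] [0.4938 0.2692 0.1155] [0.482 0.255 0.045] [0.505 0.283 0.138]
```

View pics/w1.png

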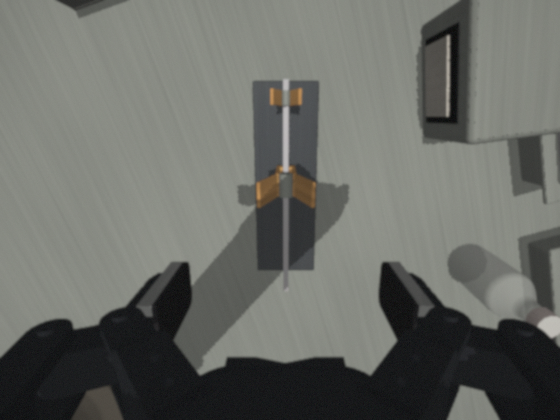

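The wrist view shows the clip at (286,187) with its strip vertical in the image. The rotation is right, and the small clip stands clear at (286,97).

Run:
```python
from h import *
z=np.load('pics/w1.npz');p,W,T=z['p'],z['W'],z['T'];hsv=cv2.cvtColor(p,cv2.COLOR_RGB2HSV);Z=W[...,2]
wood=(hsv[...,1]>100)&(hsv[...,0]<25)&(Z>0.03)
Q=(W-T[:3,3])@T[:3,:3]
for lo,hi in ((.1,.12),(.12,.13),(.128,.14)):
  for m in (wood&(Z>lo)&(Z<hi)&(Q[...,0]<.05),):
    q=Q[m]; a=q[q[:,1]<0];b=q[q[:,1]>0]
    for s in (a,b): print(lo,len(s),s.mean(0).round(4),np.percentile(s,[3,97],0).round(4).tolist())
m=(Z>.065)&(Z<.075)&(abs(Q[...,1])<.02)&(Q[...,0]<-.02)&(Q[...,0]>-.12);q=Q[m][:,:2]
print(len(q),cv2.fitLine(q.astype(np.float32),2,0,.01,.01).ravel())
```

```text
0.1 190 [ 0.003  -0.0136  0.1399] [[-0.0082, -0.0169, 0.1308], [0.014, -0.0098, 0.1494]]
0.1 199 [0.0033 0.0143 0.1402] [[-0.0079, 0.0104, 0.1309], [0.014, 0.0175, 0.1499]]
0.12 107 [ 0.0028 -0.0187  0.1254] [[-0.0081, -0.0202, 0.1213], [0.0136, -0.0167, 0.1301]]
0.12 107 [0.0035 0.0195 0.1256] [[-0.008, 0.018, 0.1208], [0.0139, 0.0212, 0.13]]
0.128 189 [ 0.0029 -0.0226  0.1165] [[-0.0081, -0.0259, 0.1133], [0.0136, -0.0199, 0.1221]]
0.128 191 [0.0029 0.0235 0.1162] [[-0.0081, 0.0206, 0.1131], [0.0139, 0.0266, 0.1221]]
397 [ 9.9999994e-01 -2.9886718e-04 -6.9237418e-02  3.1452323e-04]
```

Request:
{"name": "arm_command", "arguments": {
  "plan": "0.003 0 0.02 0;0 0 0.02 0;0 0 0.02 0;0 0 0.02 0;0 0 0.02 0;0 0 0.02 0;0 0 0.01 0;0 0 0 0;0 0 0 0"
}}

```text
clock: 4.08
tcp_pos: [0.4775, 0.2739, 0.1209]
orientation: [-2.525, -1.868, -0.002]
contact_force: [0.5, -0.7, -0.2]
grip_width: 0.0854
gripper_force: 0.0
```

Request:
{"name": "arm_command", "arguments": {
  "plan": "0 0 0 0;0 0 0 0;0 0 0 0;0 0 0 0;0 0 0 0;0 0 0 0;0 0 0 0;0 0 0 0;0 0 0 0;0 0 0 0",
  "hand": 1,
  "grip_force": 26
}}

```text
clock: 5.32
tcp_pos: [0.477, 0.2737, 0.1202]
orientation: [-2.526, -1.868, 0.0]
contact_force: [-0.9, -0.0, -0.0]
grip_width: 0.0
gripper_force: 0.0
```

```bash
python3 look.py w2
```

```text
5.325 [[ 2.928e-01  9.562e-01 -1.000e-04  4.770e-01]
 [ 9.562e-01 -2.928e-01 -0.000e+00  2.737e-01]
 [-0.000e+00 -1.000e-04 -1.000e+00  1.202e-01]
 [ 0.000e+00  0.000e+00  0.000e+00  1.000e+00]] [-0.91  0.39  0.34  1.96 -0.18  0.82 -0.76]
wood [259  74  20  31 523] [0.4932 0.3571 0.0969] [0.487 0.349 0.063] [0.5   0.365 0.106]
wood [293  74  20  31 525] [0.5112 0.3516 0.097 ] [0.505 0.344 0.063] [0.518 0.359 0.106]
wood [ 235  194   46   88 1788] [0.4625 0.2798 0.1138] [0.45  0.264 0.039] [0.477 0.291 0.159]
wood [ 292  194   47   88 1828] [0.494  0.2702 0.1144] [0.482 0.255 0.038] [0.506 0.283 0.154]
```

View pics/w2.png

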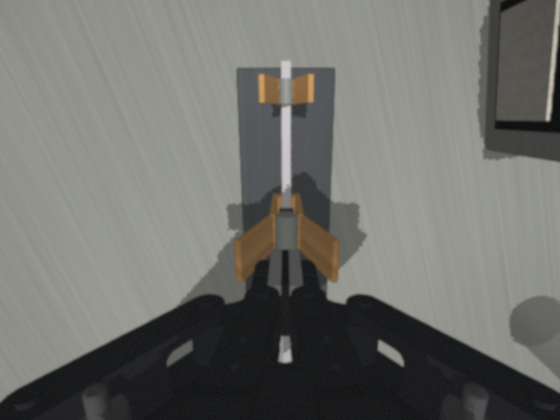

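The wrist view shows the fingers shut on nothing: they closed at about (287,290), while the clip sits further along +tool x at (287,235). The clip has not moved. I measure where the fingers are in tool axes.

Run:
```python
from h import *
z=np.load('pics/w2.npz');p,W,T,d=z['p'],z['W'],z['T'],z['d'];Q=(W-T[:3,3])@T[:3,:3]
for u in (266,278,286,294,306):
  for v in range(240,380,12): print((u,v),p[v,u],d[v,u].round(3),Q[v,u].round(3).tolist(),W[v,u,2].round(3), end=' | ') if u in(278,294) else None
  print()
p,d=eyes.grab_frame('top');np.savez('pics/t2.npz',p=p,d=d)
s,d=eyes.grab_frame('side');np.savez('pics/s2.npz',p=s,d=d)
cv2.imwrite('pics/m2.png',np.hstack([cv2.resize(p[190:310,90:250],(400,300),interpolation=3),cv2.resize(s[230:380,200:400],(400,300),interpolation=3)])[:,:,::-1])
```

```text
(278, 240) [88 90 87] 0.201 [-0.005, -0.004, 0.023] 0.097 | (278, 252) [80 81 78] 0.146 [0.01, -0.003, -0.029] 0.149 | (278, 264) [81 81 78] 0.134 [0.01, -0.003, -0.042] 0.162 | (278, 276) [78 78 77] 0.125 [0.01, -0.003, -0.052] 0.172 | (278, 288) [98 98 97] 0.117 [0.01, -0.002, -0.06] 0.18 | (278, 300) [27 30 33] 0.108 [0.01, -0.002, -0.069] 0.189 | (278, 312) [26 27 27] 0.11 [0.005, -0.002, -0.068] 0.189 | (278, 324) [28 31 31] 0.111 [0.001, -0.002, -0.069] 0.189 | (278, 336) [28 28 30] 0.113 [-0.004, -0.002, -0.069] 0.189 | (278, 348) [43 44 44] 0.112 [-0.008, -0.002, -0.07] 0.19 | (278, 360) [89 92 86] 0.343 [-0.183, -0.007, 0.12] 0.001 | (278, 372) [22 25 28] 0.078 [0.01, -0.002, -0.1] 0.221 | 

(294, 240) [88 90 84] 0.201 [-0.005, 0.006, 0.023] 0.097 | (294, 252) [78 80 77] 0.146 [0.01, 0.004, -0.029] 0.15 | (294, 264) [79 79 79] 0.135 [0.01, 0.004, -0.041] 0.162 | (294, 276) [78 79 77] 0.125 [0.01, 0.004, -0.052] 0.172 | (294, 288) [73 73 73] 0.114 [0.011, 0.003, -0.062] 0.182 | (294, 300) [25 26 26] 0.107 [0.011, 0.003, -0.07] 0.19 | (294, 312) [24 29 26] 0.101 [0.011, 0.003, -0.076] 0.197 | (294, 324) [24 27 29] 0.1 [0.008, 0.003, -0.078] 0.199 | (294, 336) [28 30 32] 0.111 [-0.003, 0.003, -0.07] 0.19 | (294, 348) [28 29 28] 0.111 [-0.007, 0.003, -0.071] 0.191 | (294, 360) [28 29 31] 0.083 [0.009, 0.002, -0.096] 0.216 | (294, 372) [22 21 23] 0.078 [0.01, 0.002, -0.1] 0.22 |
```

View pics/m2.png

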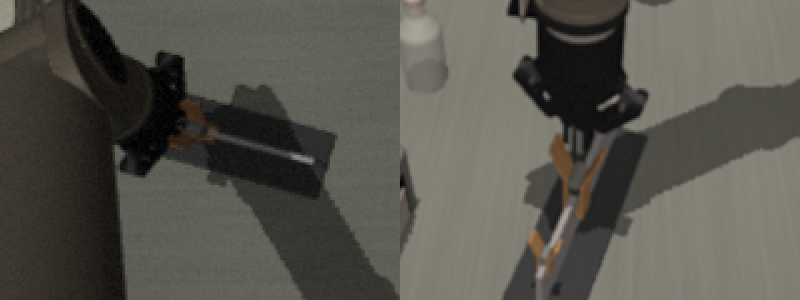

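Run:
```python
from h import *
z=np.load('pics/w2.npz');p,W,T,d=z['p'],z['W'],z['T'],z['d'];Q=(W-T[:3,3])@T[:3,:3]
for v in range(240,254): print(v,[Q[v,u].round(3).tolist() for u in (276,282,286,290,296)])
z=np.load('pics/s2.npz');W=cloud('side',z['p'],z['d']);Q=(W-T[:3,3])@T[:3,:3]
m=(abs(Q[...,0])<.03)&(abs(Q[...,1])<.05)&(Q[...,2]>-.06)&(Q[...,2]<.02)&(cv2.cvtColor(z['p'],cv2.COLOR_RGB2HSV)[...,1]<70)
q=Q[m];i=np.argsort(-q[:,2])[:25];print(q[i].round(3).tolist())
```

```text
240 [[-0.005, -0.006, 0.024], [-0.004, -0.002, 0.021], [-0.004, 0.001, 0.02], [-0.004, 0.003, 0.021], [-0.006, 0.007, 0.025]]
241 [[-0.006, -0.006, 0.025], [-0.005, -0.002, 0.021], [-0.005, 0.001, 0.021], [-0.005, 0.003, 0.022], [-0.006, 0.007, 0.025]]
242 [[-0.007, -0.006, 0.025], [-0.006, -0.002, 0.022], [-0.005, 0.001, 0.021], [-0.005, 0.003, 0.021], [-0.007, 0.007, 0.025]]
243 [[-0.007, -0.006, 0.024], [-0.006, -0.002, 0.021], [-0.006, 0.001, 0.02], [-0.006, 0.003, 0.021], [-0.008, 0.007, 0.026]]
244 [[-0.009, -0.006, 0.026], [-0.007, -0.002, 0.021], [-0.007, 0.001, 0.021], [-0.007, 0.003, 0.022], [-0.009, 0.007, 0.026]]
245 [[-0.009, -0.006, 0.025], [-0.007, -0.002, 0.021], [-0.007, 0.001, 0.021], [-0.007, 0.003, 0.021], [-0.009, 0.007, 0.025]]
246 [[-0.009, -0.006, 0.025], [-0.008, -0.002, 0.021], [-0.008, 0.001, 0.02], [-0.009, 0.003, 0.022], [-0.01, 0.007, 0.026]]
247 [[-0.011, -0.006, 0.026], [-0.009, -0.002, 0.021], [-0.009, 0.001, 0.021], [-0.009, 0.003, 0.022], [-0.011, 0.007, 0.026]]
248 [[-0.011, -0.006, 0.025], [-0.009, -0.002, 0.02], [-0.009, 0.001, 0.021], [-0.01, 0.
[... 540 characters left out ...]
-0.004, -0.031], [0.011, -0.001, -0.031], [0.01, 0.001, -0.03], [0.011, 0.002, -0.031], [0.01, 0.005, -0.03]]
[[-0.005, 0.005, 0.02], [-0.004, 0.001, 0.02], [0.012, 0.003, 0.02], [-0.006, 0.003, 0.02], [0.012, 0.001, 0.02], [-0.008, 0.004, 0.02], [0.011, -0.001, 0.019], [0.01, 0.004, 0.019], [0.006, 0.005, 0.019], [0.002, 0.002, 0.019], [0.003, 0.004, 0.019], [0.0, 0.003, 0.019], [-0.001, 0.006, 0.019], [-0.009, 0.005, 0.019], [0.008, 0.002, 0.018], [-0.008, -0.009, 0.013], [-0.009, -0.012, 0.003], [-0.01, -0.016, -0.007], [-0.008, -0.018, -0.014], [0.012, 0.029, -0.016], [-0.011, 0.029, -0.017], [-0.005, 0.029, -0.017], [0.01, 0.029, -0.017], [-0.011, 0.027, -0.017], [-0.007, 0.03, -0.017]]
```

Laterally the fingers are centred on the clip, but their tips stand at tool z -0.025 instead of the stated +0.014. They are about 39 mm higher than the TCP text implies, and both cameras agree. I open, go down 40 mm and close again.

Request:
{"name": "arm_command", "arguments": {
  "plan": "0 0 0 0;0 0 0 0;0 0 0 0;0 0 0 0;0 0 0 0;0 0 0 0;0 0 0 0",
  "hand": -1
}}

```text
clock: 6.35
tcp_pos: [0.477, 0.2737, 0.1202]
orientation: [-2.526, -1.868, 0.0]
contact_force: [0.3, -0.7, -0.4]
grip_width: 0.0854
gripper_force: 0.0
```

Request:
{"name": "arm_command", "arguments": {
  "plan": "0 0 0.01 0;0 0 0.01 0;0 0 0.01 0;0 0 0.01 0;0 0 0 0;0 0 0 0"
}}

```text
clock: 7.1
tcp_pos: [0.4772, 0.2737, 0.0803]
orientation: [2.526, 1.868, 0.0]
contact_force: [-0.6, 0.1, -0.5]
grip_width: 0.0852
gripper_force: 0.0
```

Request:
{"name": "arm_command", "arguments": {
  "plan": "0 0 0 0;0 0 0 0;0 0 0 0;0 0 0 0;0 0 0 0;0 0 0 0;0 0 0 0;0 0 0 0;0 0 0 0",
  "hand": 1,
  "grip_force": 26
}}

```text
clock: 8.22
tcp_pos: [0.4786, 0.275, 0.0824]
orientation: [-2.525, -1.868, -0.007]
contact_force: [-2.0, -0.0, 13.1]
grip_width: 0.0213
gripper_force: 25.4
```

```bash
python3 look.py w3
```

```text
8.225 [[ 0.2928  0.9562  0.0029  0.4786]
 [ 0.9562 -0.2928  0.0031  0.275 ]
 [ 0.0038  0.0019 -1.      0.0824]
 [ 0.      0.      0.      1.    ]] [-0.89  0.45  0.32  1.98 -0.21  0.74 -0.74]
wood [249  67  27  39 860] [0.4933 0.3572 0.0969] [0.487 0.349 0.065] [0.5   0.365 0.106]
wood [292  67  27  39 847] [0.5113 0.3516 0.0972] [0.504 0.344 0.065] [0.518 0.359 0.106]
wood [ 241  212   30  129 1865] [0.467  0.2817 0.1073] [0.447 0.264 0.043] [0.474 0.292 0.144]
wood [ 299  212   29  128 1850] [0.4916 0.2745 0.1077] [0.482 0.253 0.041] [0.508 0.283 0.144]
```

View pics/w3.png

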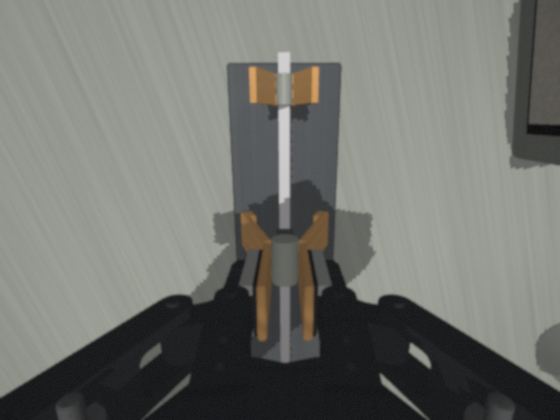

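The handles are squeezed upright and parallel (width 21 mm) and the jaws are spread off the strip, which shows at (285,220). I lift.

Request:
{"name": "arm_command", "arguments": {
  "plan": "0 0 -0.005 0;0 0 -0.01 0;0 0 -0.015 0;0 0 -0.015 0;0 0 -0.015 0;0 0 -0.015 0;0 0 -0.015 0;0 0 -0.015 0;0 0 -0.015 0;0 0 -0.015 0;0 0 -0.015 0;0 0 -0.015 0;0 0 0 0;0 0 0 0;0 0 0 0"
}}

```text
clock: 10.15
tcp_pos: [0.4766, 0.2735, 0.2445]
orientation: [2.526, 1.868, -0.002]
contact_force: [-0.8, -0.3, -0.5]
grip_width: 0.0214
gripper_force: 25.8
```

```bash
python3 look.py w4
python3 - <<'E'
from h import *
z=np.load('pics/w4.npz');p,W,T=z['p'],z['W'],z['T'];hsv=cv2.cvtColor(p,cv2.COLOR_RGB2HSV);Q=(W-T[:3,3])@T[:3,:3]
m=(hsv[...,1]>100)&(hsv[...,0]<25)&(W[...,2]>.15)&(abs(Q[...,0])<.05);q=Q[m]
for s in (q[q[:,1]<0],q[q[:,1]>0]): print(len(s),s.mean(0).round(4),np.percentile(s,[2,98],0).round(4).tolist())
print(r.get_obs()['grip_width'])
E
```

```text
10.15 [[ 2.928e-01  9.562e-01 -1.100e-03  4.766e-01]
 [ 9.562e-01 -2.928e-01 -9.000e-04  2.735e-01]
 [-1.200e-03 -8.000e-04 -1.000e+00  2.445e-01]
 [ 0.000e+00  0.000e+00  0.000e+00  1.000e+00]] [-0.95  0.24  0.38  1.84 -0.1   1.08 -0.83]
wood [270  91  12  17 163] [0.4931 0.3569 0.097 ] [0.488 0.35  0.083] [0.499 0.364 0.106]
wood [291  91  11  17 168] [0.5113 0.3514 0.0976] [0.505 0.344 0.085] [0.517 0.358 0.106]
wood [ 242  213   29  127 1752] [0.4655 0.2807 0.27  ] [0.447 0.264 0.207] [0.473 0.29  0.306]
wood [ 299  212   29  128 1763] [0.4899 0.2735 0.2699] [0.48  0.253 0.205] [0.506 0.281 0.306]
1752 [ 0.0037 -0.0128 -0.0256] [[-0.0109, -0.0273, -0.0604], [0.0104, -0.007, 0.034]]
1763 [ 0.0039  0.0127 -0.0254] [[-0.0109, 0.0068, -0.0604], [0.0105, 0.0271, 0.0355]]
0.021274863313399058
```

View pics/w4.png

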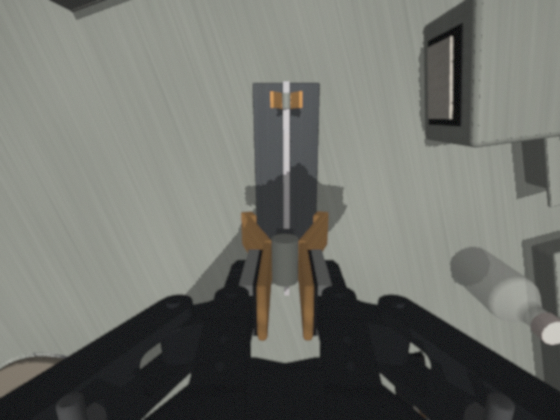

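The clip is held square and centred in the fingers, its jaw tips clear of the strip at z≈0.198. I turn -13.7° and move over and past the card, so that the wrist camera can see the edge.

Request:
{"name": "arm_command", "arguments": {
  "plan": "0 0 0 -6.85;0 0 0 -6.85;-0.01 0.0017 0 0;-0.025 0.0041 0 0;-0.04 0.0065 0 0;-0.04 0.0065 0 0;-0.04 0.0065 0 0;-0.04 0.0065 0 0;-0.04 0.0065 0 0;-0.04 0.0065 0 0;-0.04 0.0065 0 0;-0.04 0.0065 0 0;-0.04 0.0065 0 0;-0.04 0.0065 0 0;-0.04 0.0065 0 0;-0.04 0.0065 0 0;-0.04 0.0065 0 0;-0.04 0.0065 0 0;-0.04 0.0065 0 0;-0.025 0.0041 0 0"
}}

```text
clock: 12.7
tcp_pos: [0.5446, -0.3943, 0.2449]
orientation: [-2.291, -2.15, 0.002]
contact_force: [-0.1, 0.0, -0.9]
grip_width: 0.0211
gripper_force: 25.8
```

Request:
{"name": "arm_command", "arguments": {
  "plan": "0 0 0 0;0 0 0 0;0 0 0 0;0 0 0 0"
}}

```text
clock: 13.2
tcp_pos: [0.5463, -0.3905, 0.2453]
orientation: [-2.284, -2.157, -0.001]
contact_force: [-0.2, 0.2, -0.7]
grip_width: 0.0216
gripper_force: 25.8
```

```bash
python3 look.py w5
cat > card.py <<'E'
from h import *
z=np.load(f'pics/{sys.argv[1]}.npz');p,W,T=z['p'],z['W'],z['T'];Q=(W-T[:3,3])@T[:3,:3]
X,Y,Z=W[...,0],W[...,1],W[...,2]
m=(Z>.144)&(Z<.157)&(abs(X-.55)<.04)&(abs(Y+.31)<.07)&(cv2.cvtColor(p,cv2.COLOR_RGB2HSV)[...,1]<60)
q=W[m];print(len(q),q.min(0),q.max(0),np.median(q[:,2]))
rc=cv2.minAreaRect(q[:,:2].astype(np.float32));print('rect',rc)
l=cv2.fitLine(q[:,:2].astype(np.float32),2,0,.01,.01).ravel();print('line deg from y',np.degrees(np.arctan(l[0]/l[1])))
c=np.array([*rc[0],.15]);print('edge mid in tool',(c-T[:3,3])@T[:3,:3], 'tool y deg',np.degrees(np.arctan2(T[1,1],T[0,1])))
hsv=cv2.cvtColor(p,cv2.COLOR_RGB2HSV)
m=(hsv[...,1]>100)&(hsv[...,0]<25)&(abs(Q[...,0])<.02)&(Z>.1);s=Q[m];print('clip',len(s),np.percentile(s,[2,98],0).round(4).tolist())
E
python3 card.py w5
```

```text
13.2 [[ 5.700e-02  9.984e-01  3.000e-04  5.463e-01]
 [ 9.984e-01 -5.700e-02  4.000e-04 -3.905e-01]
 [ 4.000e-04  3.000e-04 -1.000e+00  2.453e-01]
 [ 0.000e+00  0.000e+00  0.000e+00  1.000e+00]] [ 0.1   0.5   0.64  1.56 -0.31  1.19  0.73]
wood [ 241  212   31  130 1885] [ 0.533  -0.391   0.2657] [ 0.509 -0.542  0.046] [ 0.54  -0.379  0.306]
wood [ 298  212   30  130 1850] [ 0.5586 -0.3908  0.2689] [ 0.552 -0.538  0.055] [ 0.575 -0.38   0.307]
670 [ 0.54831445 -0.35640296  0.14812873] [ 0.55699583 -0.26656124  0.15225359] 0.15025843573402647
rect ((0.552743673324585, -0.3115454912185669), (0.08989447355270386, 0.0038644669111818075), 86.7373275756836)
line deg from y 3.5062137
edge mid in tool [0.0791253  0.00191331 0.09536585] tool y deg -3.2679118923210844
clip 3669 [[-0.0114, -0.0275, -0.0605], [0.0105, 0.0255, 0.0358]]
```

View pics/w5.png

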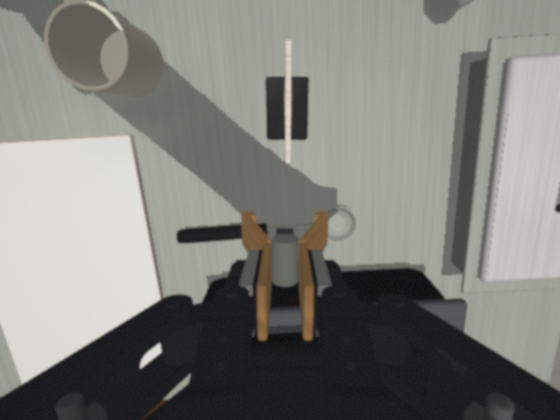

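The wrist view shows the card edge from (288,42) to (288,162), measured as 90 x 3.9 mm at z 0.150, and in line with the clip. I shift +79 mm in x and +2 mm in y, then go down 66 mm.

Request:
{"name": "arm_command", "arguments": {
  "plan": "0.005 0.002 0 0;0.012 0 0 0;0.015 0 0 0;0.015 0 0 0;0.015 0 0 0;0.012 0 0 0;0.005 0 0 0;0 0 0 0;0 0 0 0;0 0 0 0"
}}

```text
clock: 14.5
tcp_pos: [0.5523, -0.3133, 0.2452]
orientation: [2.286, 2.155, -0.0]
contact_force: [0.5, -0.3, -1.8]
grip_width: 0.0215
gripper_force: 25.8
```

```bash
python3 look.py w6;python3 card.py w6
```

```text
14.5 [[ 5.890e-02  9.983e-01 -1.000e-04  5.523e-01]
 [ 9.983e-01 -5.890e-02 -3.000e-04 -3.133e-01]
 [-3.000e-04 -1.000e-04 -1.000e+00  2.452e-01]
 [ 0.000e+00  0.000e+00  0.000e+00  1.000e+00]] [-0.04  0.43  0.64  1.65 -0.28  1.15  0.61]
wood [ 242  212   29  131 1792] [ 0.5391 -0.3135  0.2669] [ 0.502 -0.527  0.032] [ 0.546 -0.302  0.307]
wood [ 299  212   28  130 1808] [ 0.5648 -0.3147  0.2677] [ 0.558 -0.526  0.03 ] [ 0.58  -0.303  0.306]
409 [ 0.54927628 -0.33520187  0.14861103] [ 0.55663889 -0.26618124  0.1520487 ] 0.1502473893794598
rect ((0.5530399680137634, -0.3007025420665741), (0.06896649301052094, 0.003456136444583535), 86.57405853271484)
line deg from y 3.3860977
edge mid in tool [1.26684599e-02 2.32332845e-05 9.51752296e-02] tool y deg -3.3790451544090057
clip 3528 [[-0.0114, -0.0262, -0.0604], [0.0105, 0.0255, 0.0344]]
```

Centred to within 1 mm (part of the edge is hidden behind the clip, which explains the short rectangle). Now down.

Request:
{"name": "arm_command", "arguments": {
  "plan": "0 0 0.005 0;0 0 0.008 0;0 0 0.008 0;0 0 0.008 0;0 0 0.008 0;0 0 0.008 0;0 0 0.008 0;0 0 0.008 0;0 0 0.005 0;0 0 0 0;0 0 0 0;0 0 0 0;0 0 0 0"
}}

```text
clock: 16.18
tcp_pos: [0.5527, -0.3127, 0.1794]
orientation: [2.285, 2.156, 0.0]
contact_force: [0.0, -0.8, -0.8]
grip_width: 0.0212
gripper_force: 25.8
```

```bash
python3 look.py w7;python3 card.py w7
python3 - <<'E'
from h import *
s,d=eyes.grab_frame('side');cv2.imwrite('pics/s7.png',np.hstack([cv2.resize(s[90:240,200:360],(426,400),interpolation=3),cv2.resize(cv2.imread('pics/w7.png')[:,:,::-1],(374,400))])[:,:,::-1]);print(r.get_obs())
E
```

```text
16.175 [[ 5.800e-02  9.983e-01  4.000e-04  5.527e-01]
 [ 9.983e-01 -5.800e-02 -1.000e-04 -3.127e-01]
 [-1.000e-04  4.000e-04 -1.000e+00  1.794e-01]
 [ 0.000e+00  0.000e+00  0.000e+00  1.000e+00]] [-0.02  0.5   0.61  1.72 -0.32  1.03  0.64]
wood [ 242  212   29  128 1750] [ 0.5398 -0.3083  0.2049] [ 0.523 -0.325  0.141] [ 0.546 -0.301  0.241]
wood [ 299  212   29  128 1733] [ 0.5653 -0.3096  0.2054] [ 0.559 -0.327  0.14 ] [ 0.581 -0.302  0.241]
531 [ 0.5235747  -0.35612511  0.14414228] [ 0.57590528 -0.26618766  0.15394561] 0.15032551125075896
rect ((0.5564283132553101, -0.31286922097206116), (0.08343125134706497, 0.04793006554245949), 62.772361755371094)
line deg from y 3.9752014
edge mid in tool [4.40333590e-05 3.74440023e-03 2.94309543e-02] tool y deg -3.323983278317585
clip 3483 [[-0.0107, -0.0266, -0.0604], [0.0105, 0.0257, 0.0353]]
{'clock': 16.275, 'joints': array([-0.01959343,  0.49726132,  0.60781707,  1.71916885, -0.3240735 ,
        1.02703923,  0.64312516]), 'qvel': array([-0.00040877,  0.00097835, -0.00161151,  0.00055447, -0.00183507,
       -0.00040511, -0.00260036]), 'tau': array([ 3.50948583e-03, -5.20536590e+01,  9.69193965e+00, -2.58436722e+01,
        1.35007646e-02, -3.26826475e-04, -7.09686014e-05]), 'tcp_pos': array([ 0.55259969, -0.31266979,  0.17930737]), 'orientation': array([2.28488490e+00, 2.15590314e+00, 2.22810207e-04]), 'contact_force': array([-0.03292901, -1.16189046, -0.60780726]), 'moment': array([ 0.01466069, -0.03047243, -0.01865832]), 'gripper_force': 25.81841289997101, 'grip_width': 0.021276623850449327}
```

View pics/s7.png

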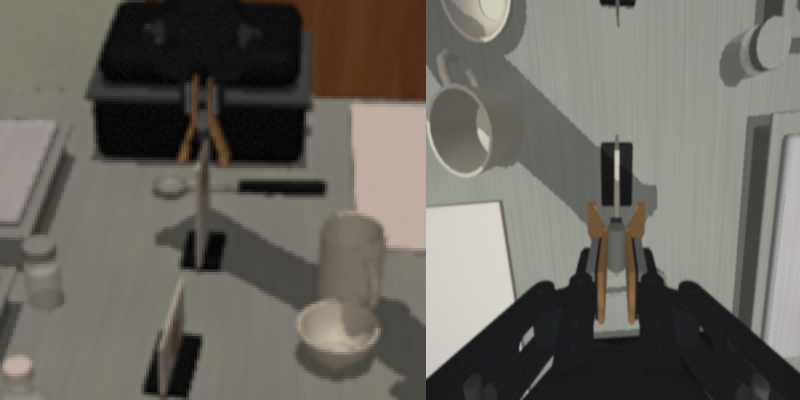

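The open clip stands astride the tall card and is centred on it: the edge at about (204,140) lies midway between the jaws in the side view. The handle tops are at z≈0.241, so the clip's origin is at about 0.191. Nothing else has moved.

```bash
python3 -c "
from h import *
print(ticket.hand_in())"
```

```text
the job is handed in; nothing more can be done
None
```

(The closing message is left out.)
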